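# Weekly swap of the backup drives

### The job

Swap the two backup sets: the drives with white tops have finished in the dark docking station and go into the rack, and the drives with black tops come out of the rack into the dock, each in the bay or slot with a bezel of its own colour (blue to blue, orange to orange), standing upright on the floor of its well. Every place but the grey spare slot is taken, so a drive can wait there while you change over. Never let a drive fall over or lie on its side.

Things in the scene. Friction and masses are not known exactly. Their poses are not given: they have to be found in the camera images.
- blue_white: Blue backup drive with a white inset in its top face; stands in the blue bay of the dock at the start. Upright block 26 mm thick (its x), 70 mm wide (its y), 110 mm tall (z), about 0.18 kg. Origin: centre of the underside, z up. Grasp from above across the 26 mm, in the upper 40 mm. Same both ways round. Heavy foot: it rights itself if tipped less than 0.3 rad
- orange_white: Orange backup drive with a white inset in its top face; stands in the orange bay of the dock at the start. Upright block 26 mm thick (its x), 70 mm wide (its y), 110 mm tall (z), about 0.18 kg. Origin: centre of the underside, z up. Grasp from above across the 26 mm, in the upper 40 mm. Same both ways round. Heavy foot: it rights itself if tipped less than 0.3 rad
- blue_black: Blue backup drive with a black inset in its top face; stands in the blue slot of the rack at the start. Upright block 26 mm thick (its x), 70 mm wide (its y), 110 mm tall (z), about 0.18 kg. Origin: centre of the underside, z up. Grasp from above across the 26 mm, in the upper 40 mm. Same both ways round. Heavy foot: it rights itself if tipped less than 0.3 rad
- orange_black: Orange backup drive with a black inset in its top face; stands in the orange slot of the rack at the start. Upright block 26 mm thick (its x), 70 mm wide (its y), 110 mm tall (z), about 0.18 kg. Origin: centre of the underside, z up. Grasp from above across the 26 mm, in the upper 40 mm. Same both ways round. Heavy foot: it rights itself if tipped less than 0.3 rad
- dock_blue: Bay of the dark two-bay dock (212 x 106 mm, 62 mm high), blue bezel. Fixed. Well 34 mm (its x) by 80 mm (its y), 44 mm deep, mouth bevelled at 45 degrees to 54 x 90 mm; a drive fits with its axes along these, either way round. Outside 64 x 95 mm. Origin: centre of the underside, 8 mm above the desk; well floor (a seated drive's origin) 10 mm and rim 54 mm above it
- dock_orange: Bay of the dark two-bay dock (212 x 106 mm, 62 mm high), orange bezel. Fixed. Well 34 mm (its x) by 80 mm (its y), 44 mm deep, mouth bevelled at 45 degrees to 54 x 90 mm; a drive fits with its axes along these, either way round. Outside 64 x 95 mm. Origin: centre of the underside, 8 mm above the desk; well floor (a seated drive's origin) 10 mm and rim 54 mm above it
- rack_blue: Slot of the pale three-slot wooden rack (318 x 76 mm, 62 mm high), blue bezel. Fixed. Well 34 mm (its x) by 80 mm (its y), 44 mm deep, mouth bevelled at 45 degrees to 54 x 90 mm; a drive fits with its axes along these, either way round. Outside 64 x 95 mm. Origin: centre of the underside, 8 mm above the desk; well floor (a seated drive's origin) 10 mm and rim 54 mm above it
- rack_orange: Slot of the pale three-slot wooden rack (318 x 76 mm, 62 mm high), orange bezel. Fixed. Well 34 mm (its x) by 80 mm (its y), 44 mm deep, mouth bevelled at 45 degrees to 54 x 90 mm; a drive fits with its axes along these, either way round. Outside 64 x 95 mm. Origin: centre of the underside, 8 mm above the desk; well floor (a seated drive's origin) 10 mm and rim 54 mm above it
- rack_spare: Spare slot of the pale wooden rack, grey bezel, empty at the start. Fixed. Well 34 mm (its x) by 80 mm (its y), 44 mm deep, mouth bevelled at 45 degrees to 54 x 90 mm; a drive fits with its axes along these, either way round. Outside 64 x 95 mm. Origin: centre of the underside, 8 mm above the desk; well floor (a seated drive's origin) 10 mm and rim 54 mm above it

How it is judged:
At the end, for the whole second after the job is handed in: White-topped drives in the rack, black-topped ones in the dock, each in the well of its own colour: underside within 12 mm of the well's centre and at most 7 mm above its floor, tilted less than 0.2 rad, released and at rest (horizontal distance between blue_white and rack_blue below 0.012 m and z of blue_white in the frame of rack_blue below 0.017 m and angle between each of blue_white, orange_white, blue_black, orange_black's own z axis and vertical below 0.2 rad and linear speed of each of blue_white, orange_white, blue_black, orange_black below 0.03 m/s and angular speed of each of blue_white, orange_white, blue_black, orange_black below 0.5 rad/s and horizontal distance between orange_white and rack_orange below 0.012 m and z of orange_white in the frame of rack_orange below 0.017 m and horizontal distance between blue_black and dock_blue below 0.012 m and z of blue_black in the frame of dock_blue below 0.017 m and horizontal distance between orange_black and dock_orange below 0.012 m and z of orange_black in the frame of dock_orange below 0.017 m); the robot touches nothing.
It fails at once if a drive falls over or is laid on its side (tilted more than 0.8 rad) (angle between any of blue_white, orange_white, blue_black, orange_black's own z axis and vertical above 0.8 rad).
It also fails if it takes over 118 s, if anything falls off the work surface, if the arm or the gripper's body presses on something with over 40 N, if the wrist force passes 120 N, or if a joint passes its speed limit or range.

### The arm

A 6-joint arm with a two-finger parallel gripper is mounted at the origin on the work surface; the furniture and walls round the work are solid. World frame = base frame: x ahead of the robot, y to its left, z up, the work surface at z = 0. Lengths are in m, angles in rad, forces in N, time in s.
With the tool pointing down it reaches from about 0.35 to 0.775 m from the base axis. Payload 5.5 kg.
Tool frame: the origin (TCP) lies on the centre line of the jaws, within the pads' length; the fingertips stand 11 mm ahead of it and the grasp point (between the pads) lies 8 mm behind it; z points along the fingers, y is the line along which they close (so a half turn about z gives the same grasp; the last joint's range is limited). The gripper opens to 85 mm and grips with 20 to 120 N. Pads are 22 mm wide; open, the fingers measure 114 mm over their backs; the gripper's body (76 mm by 85 mm) begins 54 mm behind the grasp point. The pads swing forward as they close: fully open they stand 13 mm farther back than shut.
Start: joints at [1.041, 0.313, 0.046, 1.304, 0, 1.431], TCP at [0.219, 0.532, 0.242] pointing down, gripper open.
Joint ranges: [-2.76, 2.76], [-0.86, 1.69], [-1.03, 1.26], [-2.2, 2.34], [-1.47, 1.5], [-3.14, 3.14]. Speed limits (rad/s): [2.57, 2.57, 3.14, 3.14, 3.14, 3.14].

### API

Orientations are given as a unit quaternion [w, x, y, z].
In Python, from workcell import get_state, eyes, env gives the robot as it stands.
- The arm moves only by the shell command python3 -m inch 'ROWS' [OPENING] [FORCE]. ROWS is JSON, one flat list of numbers, 4 for each row, row after row: the shift along the tool's x, y, z in cm, then the turn about the tool's z in rad. A call has exactly 5 rows; each row shifts and turns the commanded pose from where the row before left it, along the tool's axes as they then stand; what a row does not reach is not made up. A row lasts 1/12 s, in which the tool goes at most 41.7 mm and 7.16 degrees, less where a joint would pass 70% of its speed; a pose out of reach is approached as far as the arm can. A call is refused whole if a number of a shift passes 4.17 or a number of a turn 0.125, either way. A call with a gripper value outside its range is refused whole. OPENING is the opening, from -1 (shut) to 1 (fully open), set as the call begins (- or left out, the last holds). The fingers move at their own pace and stop on an object; FORCE is the grip in N (left out, the last holds). Time passes only in rows, so rows that do not move let the fingers close, or fill a call up. It gives the time, the measured TCP pose, the force, the opening and the grip force at its end, in the units of the state.
- get_state(): the state, without advancing time (a new reading comes with each control period).
- eyes.read_camera(name): name is "scene" or "side" or "wrist"; returns the picture (420x560x3 uint8, red, green, blue); there is no depth.
- eyes.camera_info(name): a dict with "fovy" (degrees; the focal length in pixels is half the picture's height over the tangent of half this angle, whatever the lens; pixels are square), "cx", "cy" (the principal point, pixels), "xyz" and "orientation" of the camera in the world. Camera axes: x right, y down, z forward; pixel columns grow to the right and rows downward; lengths in m; the calibration is good to about 2 mm. A picture is of the moment at which its call begins: read the wrist's pose just before it. camera_info takes no time and is no camera call; for the wrist camera it gives the pose at the moment of the call.
- env.hand_in(): hands the job in; it is judged then, once.
The state is a dict: "clock": time; "joint_pos": joint angles; "qvel": joint speeds; "tau": joint torques, N m; "tcp_pos": TCP position; "orientation": TCP orientation; "wrist_force": force on the tool from outside, world axes, zero at the start; "ft_torque": the same for the moment, N m; "finger_gap": finger opening in m; "grip_force": force on a finger pad.
Only numpy, scipy, OpenCV 4.12 (cv2) and the standard library are available. Lean on these libraries where they do the work, as an engineer would, in place of code of your own. Each camera call takes 0.05 s, during which the arm holds its last target. There are 200 camera calls.

## Working session

There is one attempt and no reset: what is moved stays moved. The work goes in short steps, Python scripts to look and compute and a shell command to move; the robot and the scene stay as the last step left them, time stands still between calls to the robot, and variables do not carry over. Pictures are saved under pics/ and viewed, at most 14 in all, crops included, and the job is handed in when it is done.

```bash
mkdir -p pics; ls; python3 - <<'E'
from workcell import get_state, eyes, env
import cv2
s=get_state();print({k:s[k] for k in('clock','tcp_pos','orientation','finger_gap')})
for n in("scene","side","wrist"):
    print(n,eyes.camera_info(n)); cv2.imwrite(f"pics/{n}0.png",eyes.read_camera(n)[:,:,::-1])
E
```

```text
pics
{'clock': 0.0, 'tcp_pos': array([0.21825531, 0.53144519, 0.24141653]), 'orientation': array([-2.88084289e-04,  1.93659613e-01,  9.81068373e-01, -8.48369981e-04]), 'finger_gap': 0.08520859322616457}
scene {'fovy': 45.78977007994692, 'cx': 269.03633656180557, 'cy': 213.52876876290057, 'xyz': array([0.33675252, 0.37131257, 0.77988519]), 'orientation': array([ 0.06804549, -0.26063698,  0.93151638, -0.24436736])}
side {'fovy': 56.84476244082817, 'cx': 277.3402713011229, 'cy': 208.0762794589975, 'xyz': array([0.35659561, 0.6628213 , 0.5313832 ]), 'orientation': array([ 0.06075158, -0.13000198,  0.87117114, -0.46954188])}
wrist {'fovy': 68.75915173205381, 'cx': 278.0958756716522, 'cy': 214.17263016776118, 'xyz': array([0.14292053, 0.56251608, 0.37251633]), 'orientation': array([0.13403082, 0.81989998, 0.54948916, 0.08866471])}
```

View pics/scene0.png

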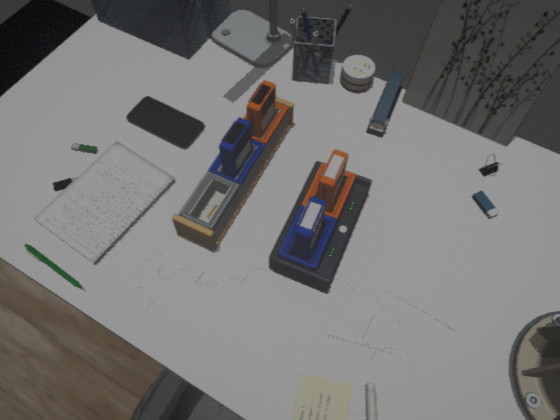

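View pics/side0.png

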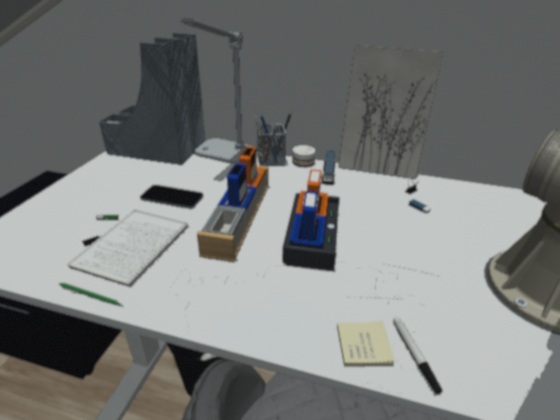

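View pics/wrist0.png

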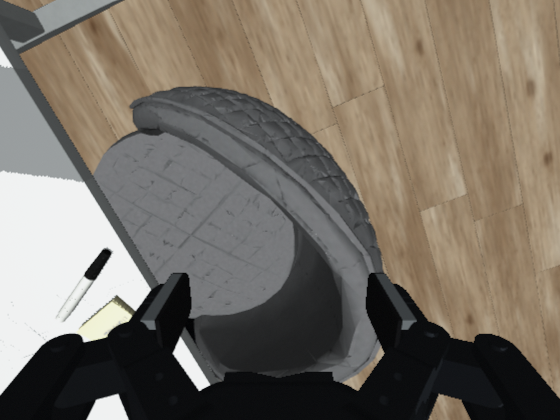

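The scene view shows the rack with its grey slot empty at about (210,205), blue_black at (238,148) and orange_black at (262,97). In the dock, blue_white is at (310,215) and orange_white at (335,165). The wide sides lie along the row. The side view agrees, and the wrist camera sees only the floor and chair.

```bash
cat > h.py <<'E'
import numpy as np, cv2
from scipy.spatial.transform import Rotation as R
from workcell import get_state, eyes, env
def rot(q): return R.from_quat(np.roll(q,-1)).as_matrix()
def cast(info,uv,z,h=420):
    f=h/2/np.tan(np.radians(info['fovy'])/2)
    uv=np.atleast_2d(uv).astype(float)
    d=np.c_[(uv[:,0]-info['cx'])/f,(uv[:,1]-info['cy'])/f,np.ones(len(uv))]@rot(info['orientation']).T
    c=np.array(info['xyz']); return (c+d*((z-c[2])/d[:,2])[:,None])[:,:2]
def proj(info,P,h=420):
    f=h/2/np.tan(np.radians(info['fovy'])/2)
    p=(np.atleast_2d(P)-info['xyz'])@rot(info['orientation'])
    return np.c_[info['cx']+f*p[:,0]/p[:,2],info['cy']+f*p[:,1]/p[:,2]]
E
python3 - <<'E'
import cv2
im=cv2.imread('pics/scene0.png')[70:300,160:390]
cv2.imwrite('pics/c1.png',cv2.resize(im,(598,598),interpolation=cv2.INTER_CUBIC))
E
```

```text
(no output)
```

View pics/c1.png

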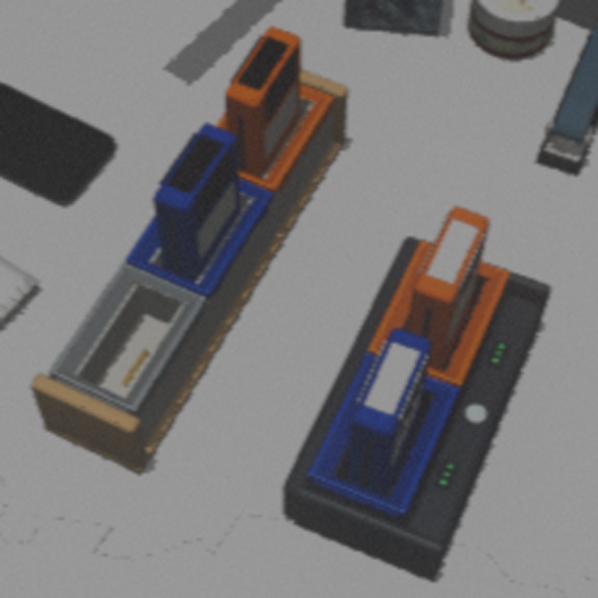

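Top faces in crop pixels, as four corners each:
- orange_black: (268,28) to (228,90)
- blue_black: (203,125) to (156,193)
- orange_white: (455,208) to (415,288)
- blue_white: (394,330) to (357,415)

The grey slot's mouth is near (128,340).

```bash
python3 - <<'E'
from h import *
i=eyes.camera_info('scene')
def c(n,p,z):
    w=cast(i,np.array(p)/2.6+[160,70]-0.3,z)
    a=(w[0]+w[1]-w[2]-w[3])/2
    print(n,w.mean(0).round(4),'len',np.linalg.norm(a).round(4),'wid',np.linalg.norm((w[0]+w[3]-w[1]-w[2])/2).round(4),'yaw',np.degrees(np.arctan2(a[1],a[0])).round(1)); return w.mean(0)
Z=.128
c('ob',[(268,28),(300,40),(263,103),(228,90)],Z)
c('bb',[(203,125),(238,135),(195,207),(156,193)],Z)
c('ow',[(455,208),(489,216),(452,300),(415,288)],Z)
c('bw',[(394,330),(430,338),(397,430),(357,415)],Z)
c('grey',[(130,265),(202,296),(130,410),(50,375)],.062)
# automatic: white insets
im=cv2.imread('pics/scene0.png').astype(int); 
hsv=cv2.cvtColor(im.astype('uint8'),cv2.COLOR_BGR2HSV)
for n,(x,y,w,h) in dict(ow=(318,150,34,35),bw=(294,195,34,40)).items():
    m=np.zeros(im.shape[:2],np.uint8); r=hsv[y:y+h,x:x+w]; m[y:y+h,x:x+w]=((r[...,1]<60)&(r[...,2]>140))*255
    k,l,st,ce=cv2.connectedComponentsWithStats(m); j=1+st[1:,4].argmax(); print(n,ce[j],st[j,4],cast(i,ce[j],Z))
s=get_state(); print(rot(s['orientation']).round(3))
E
```

```text
ob [ 0.6611 -0.139 ] len 0.061 wid 0.025 yaw -83.3
bb [ 0.6531 -0.0453] len 0.0624 wid 0.0257 yaw -84.2
ow [ 0.483  -0.0693] len 0.0666 wid 0.0225 yaw -83.1
bw [0.4711 0.026 ] len 0.0628 wid 0.0229 yaw -79.9
grey [0.6474 0.053 ] len 0.0956 wid 0.0565 yaw -86.3
ow [333.68951613 166.23790323] 248 [[ 0.48381782 -0.06989351]]
bw [310.29844961 215.24031008] 258 [[0.47240977 0.02759024]]
[[-0.925  0.38  -0.001]
 [ 0.38   0.925 -0.001]
 [ 0.    -0.001 -1.   ]]
```

```bash
python3 -m inch '[0,0,0,0.125,0,0,0,0.125,0,0,0,0.125,0,0,0,0.125,0,0,0,0.125]' 1 60
python3 -m inch '[0,0,0,0.088,0,0,0,0.088,0,0,0,0.088,0,0,0,0.088,0,0,0,0.088]'
python3 -m inch '[-3.5,1.28,0,0,-3.5,1.28,0,0,-3.5,1.28,0,0,-3.5,1.28,0,0,-3.5,1.28,0,0]'
python3 -m inch '[-3.5,1.28,0,0,-3.5,1.28,0,0,-3.5,1.28,0,0,-3.5,1.28,0,0,-3.5,1.28,0,0]'
python3 -m inch '[-3.5,1.28,0,0,-3.5,1.28,0,0,-3.5,1.28,0,0,-3.5,1.28,0,0,-3.5,1.28,0,0]'
python3 -m inch '[0,0,0,0,0,0,0,0,0,0,0,0,0,0,0,0,0,0,0,0]'
python3 - <<'E'
from h import *
i=eyes.camera_info('wrist'); cv2.imwrite('pics/w1.png',eyes.read_camera('wrist')[:,:,::-1])
import pickle; pickle.dump(i,open('w1.pkl','wb'))
s=get_state();r=rot(s['orientation']);print(i,s['joint_pos'].round(2),'yyaw',np.degrees(np.arctan2(r[1,1],r[0,1])))
E
```

```text
clock: 0.57
tcp_pos: [0.2184, 0.5317, 0.2419]
orientation: [-0.0, 0.489, 0.872, -0.0]
wrist_force: [-0.3, 0.2, -1.0]
finger_gap: 0.0854
grip_force: 0.0
clock: 0.98
tcp_pos: [0.2184, 0.5317, 0.2419]
orientation: [0.0, 0.667, 0.745, -0.0]
wrist_force: [0.1, 0.0, -0.8]
finger_gap: 0.0854
grip_force: 0.0
clock: 1.4
tcp_pos: [0.3025, 0.3639, 0.242]
orientation: [0.0, 0.665, 0.747, -0.0]
wrist_force: [1.4, -0.2, 0.1]
finger_gap: 0.0857
grip_force: 0.0
clock: 1.82
tcp_pos: [0.3864, 0.1973, 0.2423]
orientation: [0.0, 0.665, 0.747, 0.0]
wrist_force: [1.4, -0.1, -0.3]
finger_gap: 0.0852
grip_force: 0.0
clock: 2.23
tcp_pos: [0.4703, 0.0308, 0.2422]
orientation: [-0.0, 0.665, 0.747, 0.0]
wrist_force: [0.3, 1.1, 0.6]
finger_gap: 0.0854
grip_force: 0.0
clock: 2.65
tcp_pos: [0.4694, 0.0339, 0.2423]
orientation: [-0.0, 0.664, 0.748, 0.0]
wrist_force: [0.1, -0.2, 0.0]
finger_gap: 0.0851
grip_force: 0.0
{'fovy': 68.75915173205381, 'cx': 278.0958756716522, 'cy': 214.17263016776118, 'xyz': array([0.45961391, 0.11456073, 0.37333949]), 'orientation': array([0.16025731, 0.9853238 , 0.05797676, 0.00965924])} [-0.1   0.11 -0.21  1.25  0.    1.35] yyaw 6.772822988159723
```

View pics/w1.png

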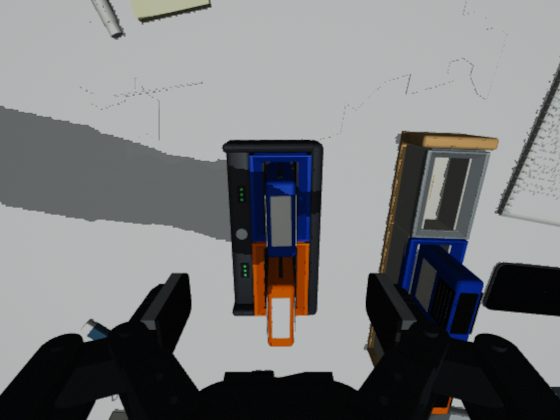

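The wrist view is lined up with the dock. The white insets are at about (281,221) for blue and (282,318) for orange, and the grey slot is at about (449,193).

```bash
python3 - <<'E'
from h import *
import pickle; i=pickle.load(open('w1.pkl','rb'))
im=cv2.imread('pics/w1.png'); hsv=cv2.cvtColor(im,cv2.COLOR_BGR2HSV)
def comp(n,box,f,z):
    x,y,w,h=box; m=np.zeros(im.shape[:2],np.uint8); m[y:y+h,x:x+w]=f(hsv[y:y+h,x:x+w])*255
    k,l,st,ce=cv2.connectedComponentsWithStats(m); j=1+st[1:,4].argmax()
    c=max(cv2.findContours((l==j).astype('uint8'),0,2)[0],key=cv2.contourArea)
    wc=cast(i,c[:,0,:],z); r=cv2.minAreaRect((wc*1000).astype(np.float32)); print(n,st[j,:4],cast(i,ce[j],z).round(4),[np.round(v,1) for v in r])
white=lambda r:(r[...,1]<50)&(r[...,2]>140)
blue=lambda r:(r[...,0]>108)&(r[...,0]<130)&(r[...,1]>120)
org=lambda r:(r[...,0]<16)&(r[...,1]>120)
comp('bw',(262,188,40,66),white,.128); comp('ow',(266,290,32,56),white,.128)
comp('dockblue',(236,145,90,110),blue,.062)
for n,p,z in [('grey',[(432,149),(488,152),(471,237),(413,237)],.062),('greyinner',[(440,155),(483,157),(468,232),(420,231)],.062),
 ('dockO',[(281,242),(281,314),(255,280),(309,280)],.062),('dockB',[(281,154),(281,242),(251,190),(312,190)],.062)]:
    w=cast(i,p,z); print(n,w.mean(0).round(4),w.round(3).tolist())
E
```

```text
Traceback (most recent call last):
ValueError: attempt to get argmax of an empty sequence
```

```bash
cat > m.py <<'E'
from h import *
import pickle
white=lambda r:(r[...,1]<60)&(r[...,2]>100)
blue=lambda r:(r[...,0]>108)&(r[...,0]<130)&(r[...,1]>120)
org=lambda r:(r[...,0]<16)&(r[...,1]>120)
black=lambda r:(r[...,2]<55)
def comp(im,i,n,box,f,z):
    hsv=cv2.cvtColor(im,cv2.COLOR_BGR2HSV)
    x,y,w,h=box; m=np.zeros(im.shape[:2],np.uint8); m[y:y+h,x:x+w]=f(hsv[y:y+h,x:x+w])*255
    k,l,st,ce=cv2.connectedComponentsWithStats(m)
    if k<2: print(n,'none',hsv[y+h//2,x+w//2]); return
    j=1+st[1:,4].argmax()
    c=max(cv2.findContours((l==j).astype('uint8'),0,2)[0],key=cv2.contourArea)
    wc=cast(i,c[:,0,:],z); r=cv2.minAreaRect((wc*1000).astype(np.float32)); print(n,st[j,:4],cast(i,ce[j],z).round(4),[np.round(v,1) for v in r])
E
python3 - <<'E'
from m import *
i=pickle.load(open('w1.pkl','rb')); im=cv2.imread('pics/w1.png')
comp(im,i,'bw',(262,188,40,66),white,.128); comp(im,i,'ow',(266,290,32,56),white,.128)
comp(im,i,'dockblue',(236,145,90,110),blue,.062)
for n,p,z in [('grey',[(432,149),(488,152),(471,237),(413,237)],.062),('greyinner',[(440,155),(483,157),(468,232),(420,231)],.062),
 ('dockO',[(281,242),(281,314),(255,280),(309,280)],.062),('dockB',[(281,154),(281,242),(251,190),(312,190)],.062)]:
    w=cast(i,p,z); print(n,w.mean(0).round(4),w.round(3).tolist())
E
```

```text
bw [271 197  20  49] [[0.4721 0.0279]] [array([472.1,  27. ]), array([15.6, 43.3]), np.float64(9.0)]
ow [272 298  18  40] [[ 0.4838 -0.0693]] [array([483.9, -69.8]), array([16.5, 44. ]), np.float64(6.7)]
dockblue [248 152  64 103] [[0.4713 0.0334]] [array([472.8,  20.8]), array([ 64.8, 112.8]), np.float64(7.0)]
grey [0.6492 0.0527] [[0.617, 0.097], [0.673, 0.101], [0.685, 0.01], [0.622, 0.002]]
greyinner [0.651  0.0534] [[0.626, 0.093], [0.67, 0.096], [0.68, 0.015], [0.628, 0.01]]
dockO [ 0.4852 -0.0674] [[0.479, -0.021], [0.49, -0.114], [0.455, -0.071], [0.517, -0.064]]
dockB [0.4728 0.0326] [[0.467, 0.075], [0.479, -0.021], [0.441, 0.034], [0.504, 0.042]]
```

```bash
python3 -m inch '[-0.64,0.2,2,0,0,0,3,0,0,0,3,0,0,0,3,0,0,0,1.6,0]' 1 60
python3 -m inch '[0,0,1,0,0,0,0.6,0,0,0,0,0,0,0,0,0,0,0,0,0]'
python3 -m inch '[0,0,0,0,0,0,0,0,0,0,0,0,0,0,0,0,0,0,0,0]' -1 60
python3 -m inch '[0,0,0,0,0,0,0,0,0,0,0,0,0,0,0,0,0,0,0,0]'
```

```text
clock: 3.12
tcp_pos: [0.4706, 0.0278, 0.1134]
orientation: [-0.001, 0.664, 0.748, -0.001]
wrist_force: [-0.8, -0.2, 0.3]
finger_gap: 0.0855
grip_force: 0.0
clock: 3.53
tcp_pos: [0.4738, 0.0266, 0.1016]
orientation: [0.001, 0.665, 0.747, 0.001]
wrist_force: [-0.3, -0.5, 0.9]
finger_gap: 0.0855
grip_force: 0.0
clock: 3.95
tcp_pos: [0.4728, 0.0265, 0.1005]
orientation: [0.0, 0.665, 0.747, 0.0]
wrist_force: [-1.5, 0.6, 20.0]
finger_gap: 0.0257
grip_force: 30.8
clock: 4.37
tcp_pos: [0.473, 0.0264, 0.1006]
orientation: [0.0, 0.665, 0.747, 0.0]
wrist_force: [-1.5, -0.0, 6.3]
finger_gap: 0.0254
grip_force: 59.0
```

```bash
python3 -m inch '[0,0,-1,0,0,0,-3,0,0,0,-3.5,0,0,0,-3.5,0,0,0,-3,0]'
python3 -m inch '[0,0,0,0,0.1,3,0,0,0.1,4,0,0,0.1,4,0,0,0.1,3.5,0,0]'
python3 -m inch '[0.14,3.39,0,0,0,0,0,0.057,0,0,0,0,0,0,0,0,0,0,0,0]'
python3 - <<'E'
from h import *
import pickle
i=eyes.camera_info('wrist'); cv2.imwrite('pics/w2.png',eyes.read_camera('wrist')[:,:,::-1])
pickle.dump(i,open('w2.pkl','wb'))
s=get_state();r=rot(s['orientation']);print(s['tcp_pos'],s['joint_pos'].round(2),'yyaw',np.degrees(np.arctan2(r[1,1],r[0,1])),s['grip_force'])
E
```

```text
clock: 4.78
tcp_pos: [0.4723, 0.0266, 0.2425]
orientation: [-0.0, 0.665, 0.747, 0.0]
wrist_force: [0.9, -0.0, -1.4]
finger_gap: 0.0258
grip_force: 59.2
clock: 5.2
tcp_pos: [0.6178, 0.0476, 0.2396]
orientation: [-0.0, 0.665, 0.747, -0.0]
wrist_force: [-0.2, -0.7, -1.0]
finger_gap: 0.025
grip_force: 59.5
clock: 5.62
tcp_pos: [0.6487, 0.0526, 0.2401]
orientation: [-0.001, 0.686, 0.728, -0.0]
wrist_force: [-0.3, -0.2, -0.6]
finger_gap: 0.0252
grip_force: 59.8
[0.64872732 0.05254226 0.24066899] [-0.04  0.47  0.27  1.37  0.    1.47] yyaw 3.427959391043785 59.810888171195984
```

View pics/w2.png

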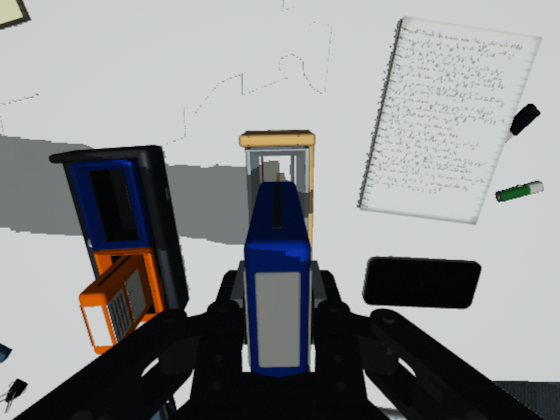

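The wrist view shows blue_white held upright. The rack's end cap runs from x=240 to 315 at row 133, the grey bezel's left edge is at about 247 and its right edge at about 308, and the empty dock_blue well is at about (112,205).

```bash
python3 - <<'E'
from m import *
i=pickle.load(open('w2.pkl','rb')); im=cv2.imread('pics/w2.png')
w=cast(i,[(240,133),(315,133),(247,148),(308,148),(247,235),(312,235)],.062);print(w.round(4),((w[2]+w[3])/2).round(4),(w[0]+w[1])/2,(w[4]+w[5])/2)
comp(im,i,'bwtop',(240,262,80,120),white,.2685)
print(proj(i,[[.65,.053,.062]]))
cv2.imwrite('pics/c2.png',cv2.resize(im[120:270,220:340],(480,600),interpolation=cv2.INTER_CUBIC))
E
```

```text
[[0.6076 0.1117]
 [0.6807 0.1161]
 [0.6149 0.0977]
 [0.6752 0.1014]
 [0.6174 0.0048]
 [0.6879 0.009 ]] [0.645  0.0996] [0.64416995 0.11391768] [0.65268119 0.00687811]
bwtop [256 272  43  95] [[0.6482 0.0558]] [array([648.2,  54.2]), array([16.4, 44.6]), np.float64(4.6)]
[[279.63548725 193.77431333]]
```

View pics/c2.png

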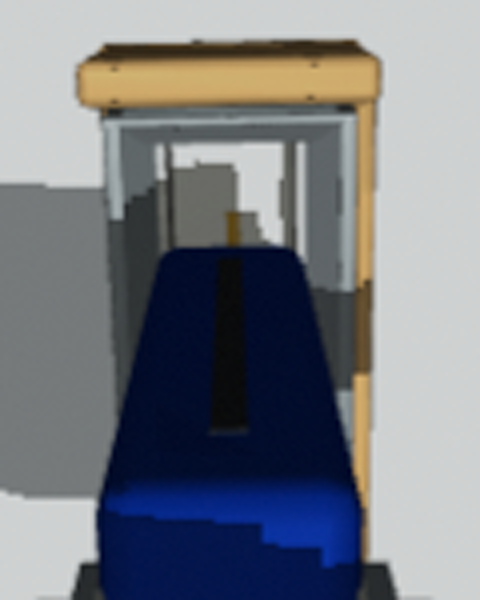

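```bash
python3 -m inch '[-0.2,-0.05,2,0,0,0,3,0,0,0,2,0,0,0,1,0,0,0,1,0]'
python3 -m inch '[0,0,1,0,0,0,1,0,0,0,1,0,0,0,1,0,0,0,0.8,0]'
python3 -m inch '[0,0,0.2,0,0,0,0,0,0,0,0,0,0,0,0,0,0,0,0,0]'
```

```text
clock: 6.08
tcp_pos: [0.6484, 0.0505, 0.1503]
orientation: [-0.0, 0.686, 0.728, -0.0]
wrist_force: [1.2, -0.3, -1.1]
finger_gap: 0.0252
grip_force: 59.8
clock: 6.5
tcp_pos: [0.6494, 0.0506, 0.1014]
orientation: [-0.0, 0.686, 0.728, 0.0]
wrist_force: [-0.0, -0.1, -1.3]
finger_gap: 0.0253
grip_force: 59.8
clock: 6.92
tcp_pos: [0.6494, 0.0506, 0.1004]
orientation: [-0.0, 0.686, 0.728, 0.0]
wrist_force: [-1.0, -0.1, 1.4]
finger_gap: 0.0255
grip_force: 59.1
```

```bash
python3 -m inch '[0,0,0,0,0,0,0,0,0,0,0,0,0,0,0,0,0,0,0,0]' 1
python3 -m inch '[0,0,-1,0,0,0,-3,0,0,0,-4,0,0,0,-4,0,0,0,-2.2,0]'
python3 -m inch '[-2,0,0,0,-4,-0.1,0,0,-3.6,-0.1,0,0,0,0,0,0,0,0,0,0]'
python3 - <<'E'
from m import *
i=eyes.camera_info('wrist'); im=eyes.read_camera('wrist')[:,:,::-1].copy(); cv2.imwrite('pics/w3.png',im)
pickle.dump(i,open('w3.pkl','wb'))
s=get_state();r=rot(s['orientation']);print(s['tcp_pos'],'yyaw',np.degrees(np.arctan2(r[1,1],r[0,1])),s['clock'])
for P in([.653,-.0453,.128],[.661,-.139,.128],[.6485,.052,.128]):print(proj(i,[P]))
E
```

```text
clock: 7.33
tcp_pos: [0.6496, 0.0506, 0.1003]
orientation: [0.0, 0.686, 0.728, 0.0]
wrist_force: [-0.0, -0.4, -0.4]
finger_gap: 0.0835
grip_force: 0.0
clock: 7.75
tcp_pos: [0.6506, 0.0505, 0.2483]
orientation: [0.002, 0.686, 0.728, 0.002]
wrist_force: [1.0, -0.3, 0.6]
finger_gap: 0.0857
grip_force: 0.0
clock: 8.17
tcp_pos: [0.6532, -0.0476, 0.243]
orientation: [0.0, 0.687, 0.726, 0.0]
wrist_force: [-0.3, 0.9, -0.7]
finger_gap: 0.0852
grip_force: 0.0
[ 0.65303479 -0.04617547  0.24286267] yyaw 3.2743358170447574 8.2167
[[278.0602524  210.56933624]]
[[281.08852342 305.88788325]]
[[279.20609784  85.43738371]]
```

View pics/w3.png

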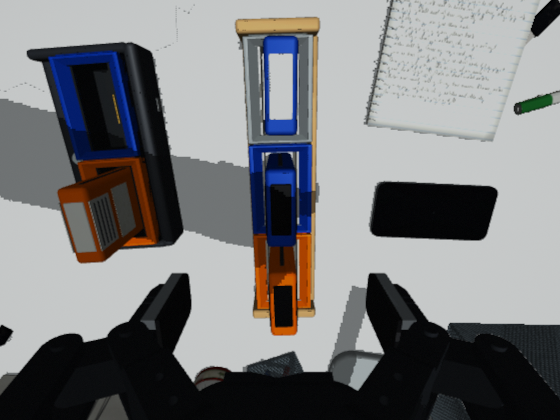

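blue_white is seated upright in the grey slot at (281,86). The black insets are at (282,211) for blue and (284,306) for orange.

```bash
python3 - <<'E'
from m import *
i=pickle.load(open('w3.pkl','rb')); im=cv2.imread('pics/w3.png')
print(im[195,265:300].tolist())
low=lambda r:(r[...,2]<45)
comp(im,i,'bb',(268,181,28,60),low,.128)
comp(im,i,'ob',(270,285,28,46),low,.128)
comp(im,i,'bw',(266,44,32,84),white,.128)
for n,p in [('bb',[(272,185),(292,185),(292,237),(272,237)]),('ob',[(275,288),(293,288),(293,327),(275,327)])]:
    w=cast(i,p,.128);print(n,w.mean(0),w.round(3).tolist())
w=cast(i,[(244,142),(313,142),(250,232),(313,232),(254,306),(314,306)],.062);print(w.round(4))
E
```

```text
[[15, 8, 6], [43, 12, 3], [64, 17, 2], [69, 19, 3], [65, 19, 4], [40, 12, 3], [6, 5, 5], [6, 6, 6], [4, 4, 5], [5, 5, 4], [4, 4, 4], [6, 5, 5], [4, 5, 4], [3, 4, 4], [4, 4, 4], [5, 4, 5], [6, 5, 5], [5, 5, 5], [3, 5, 4], [6, 6, 5], [14, 14, 13], [25, 25, 24], [24, 24, 22], [25, 24, 24], [26, 25, 24], [29, 22, 19], [108, 39, 15], [158, 56, 18], [134, 42, 9], [98, 27, 3], [42, 14, 7], [32, 32, 32], [70, 73, 72], [85, 79, 77], [68, 33, 21]]
bb [270 184  22  52] [[ 0.6552 -0.0445]] [array([655.1, -44.9]), array([17.5, 45.1]), np.float64(3.9)]
ob [274 286  18  41] [[ 0.6625 -0.1382]] [array([ 662.4, -139.5]), array([15.9, 44.1]), np.float64(3.9)]
bw [269  54  24  66] [[0.6496 0.0517]] [array([649.5,  50.6]), array([17.2, 44.9]), np.float64(4.0)]
bb [ 0.6563726  -0.04614858] [[0.647, -0.024], [0.663, -0.023], [0.666, -0.069], [0.649, -0.07]]
ob [ 0.66386963 -0.14113468] [[0.654, -0.12], [0.671, -0.119], [0.674, -0.162], [0.657, -0.163]]
[[ 0.6165  0.0031]
 [ 0.685   0.0069]
 [ 0.625  -0.0927]
 [ 0.6937 -0.089 ]
 [ 0.6322 -0.1872]
 [ 0.7036 -0.1834]]
```

```bash
python3 -m inch '[0.05,0.23,2,-0.01,0,0,3,0,0,0,3,0,0,0,3,0,0,0,1.6,0]'
python3 -m inch '[0,0,1,0,0,0,0.6,0,0,0,0,0,0,0,0,0,0,0,0,0]'
python3 -m inch '[0,0,0,0,0,0,0,0,0,0,0,0,0,0,0,0,0,0,0,0]' -1 60
python3 -m inch '[0,0,0,0,0,0,0,0,0,0,0,0,0,0,0,0,0,0,0,0]'
python3 -m inch '[0,0,-1,0,0,0,-3,0,0,0,-3.5,0,0,0,-3.5,0,0,0,-3,0]'
```

```text
clock: 8.63
tcp_pos: [0.6534, -0.0427, 0.1129]
orientation: [-0.002, 0.682, 0.732, -0.001]
wrist_force: [-1.1, -0.1, -0.5]
finger_gap: 0.0854
grip_force: 0.0
clock: 9.05
tcp_pos: [0.6565, -0.0447, 0.1021]
orientation: [0.001, 0.682, 0.731, 0.001]
wrist_force: [1.1, 0.5, 0.9]
finger_gap: 0.0854
grip_force: 0.0
clock: 9.47
tcp_pos: [0.6554, -0.0449, 0.1005]
orientation: [0.0, 0.682, 0.731, 0.0]
wrist_force: [-1.0, -0.1, 16.1]
finger_gap: 0.0257
grip_force: 20.5
clock: 9.88
tcp_pos: [0.6556, -0.0449, 0.1006]
orientation: [0.0, 0.682, 0.731, 0.0]
wrist_force: [-0.7, 1.0, 3.7]
finger_gap: 0.0253
grip_force: 59.5
clock: 10.3
tcp_pos: [0.655, -0.0445, 0.2423]
orientation: [-0.0, 0.682, 0.731, 0.0]
wrist_force: [1.5, -1.5, -1.8]
finger_gap: 0.0256
grip_force: 60.3
```

```bash
python3 -m inch '[1,-2.1,0,0,1.7,-3.5,0,0,1.7,-3.5,0,0,1.7,-3.5,0,0,1.3,-2.7,0,0]'
python3 -m inch '[1.02,-2.36,0,0,0,0,0,-0.05,0,0,0,0,0,0,0,0,0,0,0,0]'
python3 - <<'E'
from m import *
i=eyes.camera_info('wrist'); im=eyes.read_camera('wrist')[:,:,::-1].copy(); cv2.imwrite('pics/w4.png',im)
pickle.dump(i,open('w4.pkl','wb'))
s=get_state();r=rot(s['orientation']);print(s['tcp_pos'],'yyaw',np.degrees(np.arctan2(r[1,1],r[0,1])),s['clock'])
E
```

```text
clock: 10.72
tcp_pos: [0.4941, 0.0196, 0.2399]
orientation: [-0.001, 0.682, 0.731, -0.001]
wrist_force: [-0.6, 0.1, -2.3]
finger_gap: 0.0256
grip_force: 60.9
clock: 11.13
tcp_pos: [0.4741, 0.0269, 0.2404]
orientation: [0.0, 0.664, 0.747, 0.0]
wrist_force: [-0.1, -0.1, -2.7]
finger_gap: 0.0252
grip_force: 61.1
[0.47414107 0.02677554 0.24024194] yyaw 6.744713380082921 11.1833
```

View pics/w4.png

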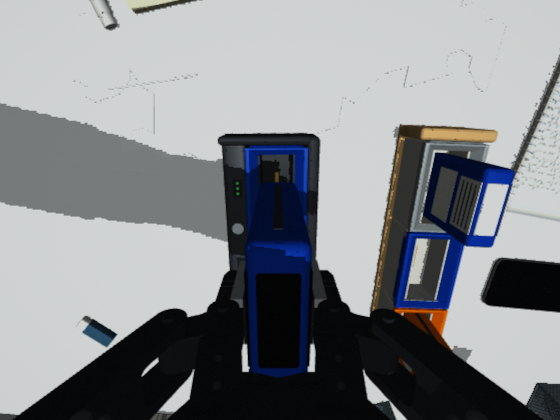

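blue_black is held centred over the blue bay: drive at x=277, bay mouth 245–308. Lowering it.

```bash
python3 -m inch '[0,-0.05,2,0,0,0,3,0,0,0,2,0,0,0,1,0,0,0,1,0]'
python3 -m inch '[0,0,1,0,0,0,1,0,0,0,1,0,0,0,1,0,0,0,0.8,0]'
python3 -m inch '[0,0,0.1,0,0,0,0,0,0,0,0,0,0,0,0,0,0,0,0,0]'
```

```text
clock: 11.6
tcp_pos: [0.4729, 0.0268, 0.1491]
orientation: [-0.001, 0.664, 0.748, -0.0]
wrist_force: [-0.2, -0.2, -3.0]
finger_gap: 0.0251
grip_force: 60.9
clock: 12.02
tcp_pos: [0.4729, 0.027, 0.1015]
orientation: [0.0, 0.664, 0.748, 0.0]
wrist_force: [0.1, -0.3, -2.6]
finger_gap: 0.0254
grip_force: 60.9
clock: 12.43
tcp_pos: [0.473, 0.027, 0.1015]
orientation: [0.0, 0.664, 0.748, 0.0]
wrist_force: [-0.5, -0.5, -1.7]
finger_gap: 0.0254
grip_force: 61.2
```

```bash
python3 -m inch '[0,0,0,0,0,0,0,0,0,0,0,0,0,0,0,0,0,0,0,0]' 1
python3 -m inch '[0,0,-1,0,0,0,-3,0,0,0,-4,0,0,0,-4,0,0,0,-2,0]'
python3 -m inch '[0.1,3,0,0,0.1,4,0,0,0.1,4,0,0,0,4,0,0,0,2.82,0,0.047]'
python3 -m inch '[0,0,0,0,0,0,0,0,0,0,0,0,0,0,0,0,0,0,0,0]'
python3 - <<'E'
from m import *
i=eyes.camera_info('wrist'); im=eyes.read_camera('wrist')[:,:,::-1].copy(); cv2.imwrite('pics/w5.png',im)
pickle.dump(i,open('w5.pkl','wb'))
s=get_state();r=rot(s['orientation']);print(s['tcp_pos'],'yyaw',np.degrees(np.arctan2(r[1,1],r[0,1])),s['clock'])
u=proj(i,[[.6496,.051,.128]])[0].astype(int);print(u)
comp(im,i,'bw',(u[0]-18,u[1]-38,36,76),white,.128)
E
```

```text
clock: 12.85
tcp_pos: [0.473, 0.027, 0.1015]
orientation: [0.0, 0.664, 0.748, 0.0]
wrist_force: [0.2, -0.4, -0.8]
finger_gap: 0.0837
grip_force: 0.0
clock: 13.27
tcp_pos: [0.4743, 0.0269, 0.2468]
orientation: [0.002, 0.664, 0.748, 0.002]
wrist_force: [0.6, -1.3, -0.1]
finger_gap: 0.0858
grip_force: 0.0
clock: 13.68
tcp_pos: [0.6522, 0.0516, 0.2418]
orientation: [0.001, 0.681, 0.732, 0.001]
wrist_force: [0.2, -0.4, -0.0]
finger_gap: 0.0852
grip_force: 0.0
clock: 14.1
tcp_pos: [0.6484, 0.0511, 0.2424]
orientation: [0.0, 0.681, 0.732, 0.0]
wrist_force: [1.1, -0.1, -0.6]
finger_gap: 0.0855
grip_force: 0.0
[0.6485883  0.05105002 0.24246761] yyaw 4.12401784664088 14.15
[279 213]
bw [270 188  21  50] [[0.6492 0.052 ]] [array([649.8,  51.3]), array([16.4, 43.5]), np.float64(3.6)]
```

```bash
python3 -m inch '[0.03,0.1,2,0,0,0,3,0,0,0,3,0,0,0,3,0,0,0,1.6,0]'
python3 -m inch '[0,0,1,0,0,0,0.6,0,0,0,0,0,0,0,0,0,0,0,0,0]'
python3 -m inch '[0,0,0,0,0,0,0,0,0,0,0,0,0,0,0,0,0,0,0,0]' -1 60
python3 -m inch '[0,0,0,0,0,0,0,0,0,0,0,0,0,0,0,0,0,0,0,0]'
python3 -m inch '[0,0,-1,0,0,0,-3,0,0,0,-3.5,0,0,0,-3.5,0,0,0,-3,0]'
python3 -m inch '[-1.5,0,0,0,-3,-0.05,0,0,-3,-0.05,0,0,-2.1,0,0,0,0,0,0,0]'
python3 -m inch '[0,0,0,0,0,0,0,0,0,0,0,0,0,0,0,0,0,0,0,0]'
```

```text
clock: 14.57
tcp_pos: [0.6479, 0.0515, 0.1125]
orientation: [-0.001, 0.681, 0.732, -0.001]
wrist_force: [-0.7, -0.0, -0.2]
finger_gap: 0.0852
grip_force: 0.0
clock: 14.98
tcp_pos: [0.6516, 0.0515, 0.1012]
orientation: [0.001, 0.681, 0.732, 0.001]
wrist_force: [0.3, -0.4, 0.1]
finger_gap: 0.0854
grip_force: 0.0
clock: 15.4
tcp_pos: [0.6505, 0.0515, 0.0995]
orientation: [0.0, 0.681, 0.732, 0.0]
wrist_force: [-1.8, -0.2, 10.5]
finger_gap: 0.0258
grip_force: 24.5
clock: 15.82
tcp_pos: [0.6505, 0.0515, 0.0996]
orientation: [0.0, 0.681, 0.732, 0.0]
wrist_force: [-2.3, 0.4, 4.7]
finger_gap: 0.0258
grip_force: 59.1
clock: 16.23
tcp_pos: [0.6504, 0.0516, 0.2416]
orientation: [0.0, 0.681, 0.732, 0.0]
wrist_force: [1.6, -0.2, -1.4]
finger_gap: 0.0253
grip_force: 59.0
clock: 16.65
tcp_pos: [0.6564, -0.0488, 0.2386]
orientation: [0.0, 0.683, 0.731, -0.001]
wrist_force: [0.7, 0.6, -2.1]
finger_gap: 0.0254
grip_force: 59.1
clock: 17.07
tcp_pos: [0.6563, -0.0433, 0.2393]
orientation: [-0.0, 0.681, 0.733, 0.0]
wrist_force: [0.5, -0.2, -1.8]
finger_gap: 0.0255
grip_force: 59.2
```

```bash
python3 -m inch '[-0.15,-0.08,2,0,0,0,3,0,0,0,2,0,0,0,1,0,0,0,1,0]'
python3 -m inch '[0,0,1,0,0,0,1,0,0,0,1,0,0,0,1,0,0,0,0.9,0]'
python3 -m inch '[0,0,0,0,0,0,0,0,0,0,0,0,0,0,0,0,0,0,0,0]'
```

```text
clock: 17.48
tcp_pos: [0.6551, -0.0452, 0.1483]
orientation: [-0.001, 0.681, 0.732, -0.0]
wrist_force: [-0.3, 0.2, -0.7]
finger_gap: 0.0253
grip_force: 59.1
clock: 17.9
tcp_pos: [0.6558, -0.0459, 0.0996]
orientation: [0.0, 0.681, 0.732, 0.0]
wrist_force: [-0.3, 0.1, -1.9]
finger_gap: 0.0254
grip_force: 59.1
clock: 18.32
tcp_pos: [0.6558, -0.0459, 0.1004]
orientation: [0.0, 0.681, 0.732, 0.0]
wrist_force: [0.7, -0.5, -0.9]
finger_gap: 0.0254
grip_force: 59.2
```

```bash
python3 -m inch '[0,0,0,0,0,0,0,0,0,0,0,0,0,0,0,0,0,0,0,0]' 1
python3 -m inch '[0,0,-1,0,0,0,-3,0,0,0,-4,0,0,0,-4,0,0,0,-2.2,0]'
python3 -m inch '[-0.2,-3,0,0,-0.3,-4,0,0,-0.3,-4,0,0,-0.3,-4,0,0,-0.02,-2.33,0,-0.047]'
python3 -m inch '[0,0,0,0,0,0,0,0,0,0,0,0,0,0,0,0,0,0,0,0]'
python3 - <<'E'
from m import *
i=eyes.camera_info('wrist'); im=eyes.read_camera('wrist')[:,:,::-1].copy(); cv2.imwrite('pics/w6.png',im)
s=get_state();r=rot(s['orientation']);print(s['tcp_pos'],'yyaw',np.degrees(np.arctan2(r[1,1],r[0,1])),s['clock'])
for n,P,f in(('ow',[.4838,-.0695,.128],white),('bb',[.473,.0275,.128],lambda r:r[...,2]<45),('bw',[.6555,-.045,.128],white)):
    u=proj(i,[P])[0].astype(int); comp(im,i,n,(u[0]-22,max(u[1]-38,0),44,76),f,.128)
E
```

```text
clock: 18.73
tcp_pos: [0.6558, -0.0459, 0.1005]
orientation: [0.0, 0.681, 0.732, 0.0]
wrist_force: [-0.2, -0.8, 0.9]
finger_gap: 0.0836
grip_force: 0.0
clock: 19.15
tcp_pos: [0.6568, -0.046, 0.2484]
orientation: [0.003, 0.681, 0.732, 0.002]
wrist_force: [0.3, -0.9, 0.6]
finger_gap: 0.0855
grip_force: 0.0
clock: 19.57
tcp_pos: [0.4799, -0.0694, 0.2431]
orientation: [-0.0, 0.664, 0.748, -0.0]
wrist_force: [-0.3, 0.0, -0.1]
finger_gap: 0.0857
grip_force: 0.0
clock: 19.98
tcp_pos: [0.4848, -0.0695, 0.2423]
orientation: [0.0, 0.664, 0.748, 0.0]
wrist_force: [0.1, 0.5, -0.1]
finger_gap: 0.0851
grip_force: 0.0
[ 0.48458081 -0.06946598  0.24206138] yyaw 6.837955300194778 20.0333
ow [267 188  21  51] [[ 0.4837 -0.069 ]] [array([483.7, -69.9]), array([16.5, 44.5]), np.float64(6.2)]
bb [267  56  23  65] [[0.4728 0.0281]] [array([473.2,  26.9]), array([16.3, 44.2]), np.float64(7.5)]
bw [468 184  33  52] [[ 0.6556 -0.0456]] [array([655.6, -46.4]), array([17.5, 45.2]), np.float64(4.0)]
```

View pics/w6.png

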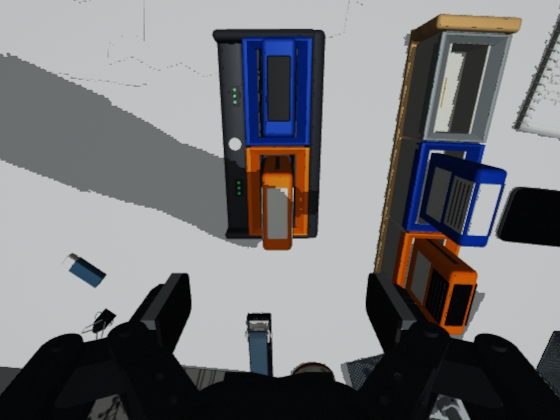

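blue_black in the blue bay at (278,90) and blue_white in the rack's blue slot at (485,210) are upright. orange_white is under the gripper at (278,213), so I grasp it and carry it to the spare slot.

```bash
python3 -m inch '[0,-0.09,2,0,0,0,3,0,0,0,3,0,0,0,3,0,0,0,1.6,0]'
python3 -m inch '[0,0,1,0,0,0,0.55,0,0,0,0,0,0,0,0,0,0,0,0,0]'
python3 -m inch '[0,0,0,0,0,0,0,0,0,0,0,0,0,0,0,0,0,0,0,0]' -1 60
python3 -m inch '[0,0,0,0,0,0,0,0,0,0,0,0,0,0,0,0,0,0,0,0]'
python3 -m inch '[0,0,-1,0,0,0,-3,0,0,0,-3.5,0,0,0,-3.5,0,0,0,-3,0]'
python3 -m inch '[1,1.8,0,0,2,3.5,0,0,2,3.5,0,0,2,3.5,0,0,2,3.5,0,0]'
python3 -m inch '[1.05,2.04,0,0,0,0,0,0.047,0,0,0,0,0,0,0,0,0,0,0,0]'
```

```text
clock: 20.45
tcp_pos: [0.4814, -0.0689, 0.1127]
orientation: [-0.002, 0.664, 0.748, -0.001]
wrist_force: [0.5, 0.2, 0.7]
finger_gap: 0.0853
grip_force: 0.0
clock: 20.87
tcp_pos: [0.4839, -0.0699, 0.102]
orientation: [0.001, 0.664, 0.748, 0.001]
wrist_force: [0.2, 0.1, -0.2]
finger_gap: 0.0854
grip_force: 0.0
clock: 21.28
tcp_pos: [0.4829, -0.0696, 0.1011]
orientation: [0.0, 0.664, 0.748, 0.0]
wrist_force: [1.7, 1.0, 8.2]
finger_gap: 0.0257
grip_force: 21.7
clock: 21.7
tcp_pos: [0.4831, -0.0697, 0.1011]
orientation: [0.0, 0.664, 0.748, 0.0]
wrist_force: [-0.1, 0.4, 3.9]
finger_gap: 0.0252
grip_force: 59.3
clock: 22.12
tcp_pos: [0.482, -0.0694, 0.2429]
orientation: [-0.0, 0.664, 0.748, -0.0]
wrist_force: [1.5, -0.2, -1.1]
finger_gap: 0.0257
grip_force: 60.4
clock: 22.53
tcp_pos: [0.6295, 0.0396, 0.2409]
orientation: [-0.0, 0.664, 0.748, -0.0]
wrist_force: [0.3, 0.3, -0.6]
finger_gap: 0.0253
grip_force: 60.2
clock: 22.95
tcp_pos: [0.647, 0.051, 0.2407]
orientation: [-0.0, 0.681, 0.732, -0.0]
wrist_force: [0.5, 0.6, -1.8]
finger_gap: 0.0251
grip_force: 60.3
```

```bash
python3 -m inch '[0.05,0.2,2,0,0,0,3,0,0,0,2,0,0,0,1,0,0,0,1,0]'
python3 -m inch '[0,0,1,0,0,0,1,0,0,0,1,0,0,0,1,0,0,0,0.9,0]'
python3 -m inch '[0,0,0,0,0,0,0,0,0,0,0,0,0,0,0,0,0,0,0,0]'
```

```text
clock: 23.37
tcp_pos: [0.6489, 0.0514, 0.1503]
orientation: [-0.0, 0.681, 0.732, -0.0]
wrist_force: [-0.5, -0.0, -1.3]
finger_gap: 0.0251
grip_force: 60.2
clock: 23.78
tcp_pos: [0.65, 0.052, 0.1011]
orientation: [0.0, 0.681, 0.732, 0.0]
wrist_force: [-0.1, -0.2, 5.1]
finger_gap: 0.0254
grip_force: 61.0
clock: 24.2
tcp_pos: [0.6498, 0.0521, 0.1018]
orientation: [-0.0, 0.681, 0.732, -0.0]
wrist_force: [0.1, 0.4, -2.6]
finger_gap: 0.0256
grip_force: 60.5
```

```bash
python3 -m inch '[0,0,0,0,0,0,0,0,0,0,0,0,0,0,0,0,0,0,0,0]' 1
python3 -m inch '[0,0,-1,0,0,0,-3,0,0,0,-4,0,0,0,-4,0,0,0,-2,0]'
python3 -m inch '[-3.2,0,0,0,-4,0,0,0,-4,0,0,0,-4,0,0,0,-4,0,0,0]'
python3 -m inch '[0,0,0,0,0,0,0,0,0,0,0,0,0,0,0,0,0,0,0,0]'
python3 - <<'E'
from m import *
i=eyes.camera_info('wrist'); im=eyes.read_camera('wrist')[:,:,::-1].copy(); cv2.imwrite('pics/w7.png',im)
s=get_state();r=rot(s['orientation']);print(s['tcp_pos'],'yyaw',np.degrees(np.arctan2(r[1,1],r[0,1])),s['clock'])
for n,P,f in(('ob',[.6628,-.140,.128],lambda r:r[...,2]<45),('bw',[.6555,-.045,.128],white)):
    u=proj(i,[P])[0].astype(int); comp(im,i,n,(u[0]-15,max(u[1]-30,0),30,60),f,.128)
E
```

```text
clock: 24.62
tcp_pos: [0.65, 0.052, 0.102]
orientation: [0.0, 0.681, 0.732, 0.0]
wrist_force: [0.3, -0.1, -0.1]
finger_gap: 0.0838
grip_force: 0.0
clock: 25.03
tcp_pos: [0.6512, 0.052, 0.2482]
orientation: [0.003, 0.681, 0.732, 0.002]
wrist_force: [0.2, -0.7, 0.9]
finger_gap: 0.0853
grip_force: 0.0
clock: 25.45
tcp_pos: [0.6637, -0.141, 0.2431]
orientation: [0.001, 0.681, 0.732, 0.0]
wrist_force: [0.6, 0.1, -0.4]
finger_gap: 0.0856
grip_force: 0.0
clock: 25.87
tcp_pos: [0.6637, -0.1379, 0.2423]
orientation: [0.0, 0.68, 0.733, 0.0]
wrist_force: [0.5, 0.4, 0.3]
finger_gap: 0.0851
grip_force: 0.0
[ 0.66376328 -0.1378252   0.24218365] yyaw 4.249468768628604 25.9167
ob [267 190  20  50] [[ 0.6625 -0.1387]] [array([ 662.4, -139.5]), array([16.2, 43.7]), np.float64(4.7)]
bw [265  64  24  60] [[ 0.6556 -0.0438]] [array([655.6, -44.7]), array([17.4, 41. ]), np.float64(4.2)]
```

```bash
python3 -m inch '[-0.14,-0.13,2,0,0,0,3,0,0,0,3,0,0,0,3,0,0,0,1.6,0]'
python3 -m inch '[0,0,1,0,0,0,0.55,0,0,0,0,0,0,0,0,0,0,0,0,0]'
python3 -m inch '[0,0,0,0,0,0,0,0,0,0,0,0,0,0,0,0,0,0,0,0]' -1 60
python3 -m inch '[0,0,0,0,0,0,0,0,0,0,0,0,0,0,0,0,0,0,0,0]'
python3 -m inch '[0,0,-1,0,0,0,-3,0,0,0,-3.5,0,0,0,-3.5,0,0,0,-3,0]'
python3 -m inch '[1,-2.1,0,0,1.7,-3.5,0,0,1.7,-3.5,0,0,1.7,-3.5,0,0,1.3,-2.7,0,0]'
python3 -m inch '[0.92,-1.99,0,0,0,0,0,-0.047,0,0,0,0,0,0,0,0,0,0,0,0]'
```

```text
clock: 26.33
tcp_pos: [0.6607, -0.1389, 0.1122]
orientation: [-0.002, 0.681, 0.733, -0.001]
wrist_force: [-1.4, 0.4, -0.2]
finger_gap: 0.0855
grip_force: 0.0
clock: 26.75
tcp_pos: [0.6636, -0.1412, 0.1021]
orientation: [0.001, 0.681, 0.732, 0.001]
wrist_force: [0.1, 0.1, -0.3]
finger_gap: 0.0852
grip_force: 0.0
clock: 27.17
tcp_pos: [0.6626, -0.1411, 0.1005]
orientation: [0.0, 0.681, 0.732, 0.0]
wrist_force: [0.2, -0.1, 15.7]
finger_gap: 0.0255
grip_force: 25.4
clock: 27.58
tcp_pos: [0.6628, -0.1411, 0.1006]
orientation: [0.0, 0.681, 0.732, 0.0]
wrist_force: [0.2, 0.2, 2.8]
finger_gap: 0.0254
grip_force: 59.1
clock: 28.0
tcp_pos: [0.6621, -0.1408, 0.2426]
orientation: [-0.0, 0.681, 0.732, 0.0]
wrist_force: [0.9, -0.4, -0.6]
finger_gap: 0.0252
grip_force: 60.1
clock: 28.42
tcp_pos: [0.5012, -0.0768, 0.2401]
orientation: [-0.001, 0.681, 0.732, -0.0]
wrist_force: [1.2, 0.1, -1.1]
finger_gap: 0.0254
grip_force: 60.1
clock: 28.83
tcp_pos: [0.4846, -0.0707, 0.2404]
orientation: [0.0, 0.664, 0.748, 0.0]
wrist_force: [-0.6, -0.5, -0.9]
finger_gap: 0.0252
grip_force: 60.2
```

```bash
python3 -m inch '[0,-0.06,2,0,0,0,3,0,0,0,2,0,0,0,1,0,0,0,1,0]'
python3 -m inch '[0,0,1,0,0,0,1,0,0,0,1,0,0,0,1,0,0,0,0.9,0]'
python3 -m inch '[0,0,0,0,0,0,0,0,0,0,0,0,0,0,0,0,0,0,0,0]'
```

```text
clock: 29.25
tcp_pos: [0.4835, -0.0706, 0.149]
orientation: [-0.001, 0.664, 0.748, -0.0]
wrist_force: [0.4, 0.6, -0.6]
finger_gap: 0.025
grip_force: 60.2
clock: 29.67
tcp_pos: [0.4836, -0.0705, 0.1006]
orientation: [0.0, 0.664, 0.748, 0.0]
wrist_force: [0.2, 1.7, 0.7]
finger_gap: 0.0253
grip_force: 60.4
clock: 30.08
tcp_pos: [0.4835, -0.0705, 0.1014]
orientation: [0.0, 0.664, 0.748, 0.0]
wrist_force: [0.2, 0.5, -1.7]
finger_gap: 0.0253
grip_force: 59.9
```

```bash
python3 -m inch '[0,0,0,0,0,0,0,0,0,0,0,0,0,0,0,0,0,0,0,0]' 1
python3 -m inch '[0,0,-1,0,0,0,-3,0,0,0,-4,0,0,0,-4,0,0,0,-2,0]'
python3 -m inch '[1,1.8,0,0,2,3.5,0,0,2,3.5,0,0,2,3.5,0,0,2,3.5,0,0]'
python3 -m inch '[1.18,2.14,0,0,0,0,0,0.047,0,0,0,0,0,0,0,0,0,0,0,0]'
python3 - <<'E'
from m import *
i=eyes.camera_info('wrist'); im=eyes.read_camera('wrist')[:,:,::-1].copy(); cv2.imwrite('pics/w8.png',im)
s=get_state();r=rot(s['orientation']);print(s['tcp_pos'],'yyaw',np.degrees(np.arctan2(r[1,1],r[0,1])),s['clock'])
for n,P,f in(('ow',[.6495,.052,.128],white),('ob',[.484,-.069,.128],lambda r:r[...,2]<45)):
    u=proj(i,[P])[0].astype(int); comp(im,i,n,(u[0]-18,max(u[1]-34,0),36,68),f,.128)
E
```

```text
clock: 30.5
tcp_pos: [0.4836, -0.0705, 0.1014]
orientation: [0.0, 0.664, 0.748, 0.0]
wrist_force: [-0.3, -0.0, -0.2]
finger_gap: 0.0835
grip_force: 0.0
clock: 30.92
tcp_pos: [0.4848, -0.0709, 0.2468]
orientation: [0.003, 0.664, 0.748, 0.001]
wrist_force: [1.1, -0.6, -0.5]
finger_gap: 0.0855
grip_force: 0.0
clock: 31.33
tcp_pos: [0.6309, 0.0388, 0.2425]
orientation: [0.001, 0.664, 0.748, 0.0]
wrist_force: [1.0, -1.1, 0.9]
finger_gap: 0.0856
grip_force: 0.0
clock: 31.75
tcp_pos: [0.649, 0.0515, 0.2418]
orientation: [0.0, 0.681, 0.732, -0.0]
wrist_force: [-0.3, 0.2, 0.1]
finger_gap: 0.0857
grip_force: 0.0
[0.64894849 0.05129395 0.2419561 ] yyaw 4.124483702428516 31.8
ow [270 188  20  51] [[0.6497 0.0525]] [array([649.9,  51.4]), array([15.6, 44.4]), np.float64(3.6)]
ob [ 78 289  36  66] [[ 0.4848 -0.0768]] [array([482.5, -70.6]), array([80.9, 34.2]), np.float64(84.4)]
```

```bash
python3 -m inch '[0.05,0.08,2,0,0,0,3,0,0,0,3,0,0,0,3,0,0,0,1.6,0]'
python3 -m inch '[0,0,1,0,0,0,0.5,0,0,0,0,0,0,0,0,0,0,0,0,0]'
python3 -m inch '[0,0,0,0,0,0,0,0,0,0,0,0,0,0,0,0,0,0,0,0]' -1 60
python3 -m inch '[0,0,0,0,0,0,0,0,0,0,0,0,0,0,0,0,0,0,0,0]'
python3 -m inch '[0,0,-1,0,0,0,-3,0,0,0,-3.5,0,0,0,-3.5,0,0,0,-3,0]'
python3 -m inch '[-2.2,0,0,0,-4,-0.05,0,0,-4,-0.05,0,0,-4,0,0,0,-3.5,0,0,0]'
python3 -m inch '[-1.5,0,0,0,0,0,0,0,0,0,0,0,0,0,0,0,0,0,0,0]'
```

```text
clock: 32.22
tcp_pos: [0.6478, 0.0517, 0.1124]
orientation: [-0.001, 0.681, 0.732, -0.001]
wrist_force: [-0.9, -0.1, -0.8]
finger_gap: 0.0853
grip_force: 0.0
clock: 32.63
tcp_pos: [0.6514, 0.0522, 0.1022]
orientation: [0.001, 0.681, 0.732, 0.001]
wrist_force: [-0.2, -0.4, 0.0]
finger_gap: 0.0851
grip_force: 0.0
clock: 33.05
tcp_pos: [0.6503, 0.0525, 0.1005]
orientation: [0.0, 0.681, 0.732, 0.0]
wrist_force: [-0.7, 0.1, 10.6]
finger_gap: 0.0258
grip_force: 19.4
clock: 33.47
tcp_pos: [0.6504, 0.0525, 0.1006]
orientation: [0.0, 0.681, 0.732, 0.0]
wrist_force: [-0.3, -0.6, 3.4]
finger_gap: 0.0254
grip_force: 59.2
clock: 33.88
tcp_pos: [0.65, 0.0524, 0.2427]
orientation: [0.0, 0.681, 0.732, 0.0]
wrist_force: [1.5, -0.7, -1.0]
finger_gap: 0.0254
grip_force: 59.1
clock: 34.3
tcp_pos: [0.6617, -0.1263, 0.2405]
orientation: [-0.0, 0.681, 0.732, -0.0]
wrist_force: [1.0, 0.2, -0.6]
finger_gap: 0.0258
grip_force: 59.2
clock: 34.72
tcp_pos: [0.663, -0.1375, 0.2404]
orientation: [-0.0, 0.681, 0.733, 0.0]
wrist_force: [0.0, 0.6, -1.0]
finger_gap: 0.025
grip_force: 59.2
```

```bash
python3 -m inch '[-0.2,-0.04,2,0,0,0,3,0,0,0,2,0,0,0,1,0,0,0,1,0]'
python3 -m inch '[0,0,1,0,0,0,1,0,0,0,1,0,0,0,1,0,0,0,0.9,0]'
python3 -m inch '[0,0,0,0,0,0,0,0,0,0,0,0,0,0,0,0,0,0,0,0]'
python3 -m inch '[0,0,0,0,0,0,0,0,0,0,0,0,0,0,0,0,0,0,0,0]' 1
python3 -m inch '[0,0,-1,0,0,0,-3,0,0,0,-4,0,0,0,-4,0,0,0,-2,0]'
python3 -m inch '[2,-1,0,0,4,-1,0,0,3,-1,0,0,1,0,0,0,0,0,0,0]'
python3 -m inch '[0,0,0,0,0,0,0,0,0,0,0,0,0,0,0,0,0,0,0,0]'
python3 - <<'E'
from m import *
i=eyes.camera_info('wrist'); im=eyes.read_camera('wrist')[:,:,::-1].copy(); cv2.imwrite('pics/w9.png',im)
s=get_state();print(s['tcp_pos'],s['clock'])
lo=lambda r:r[...,2]<45
for n,P,f in(('ow',[.6625,-.1395,.128],white),('bw',[.6555,-.045,.128],white),('bb',[.473,.027,.128],lo),('ob',[.484,-.069,.128],lo)):
    u=proj(i,[P])[0].astype(int); print(u); comp(im,i,n,(max(u[0]-15,0),max(u[1]-28,0),30,56),f,.128)
E
```

```text
clock: 35.13
tcp_pos: [0.6624, -0.1395, 0.1494]
orientation: [-0.001, 0.68, 0.733, -0.0]
wrist_force: [0.6, -0.1, -1.1]
finger_gap: 0.0257
grip_force: 59.2
clock: 35.55
tcp_pos: [0.663, -0.1412, 0.1006]
orientation: [0.0, 0.681, 0.732, 0.0]
wrist_force: [0.5, 0.4, -0.6]
finger_gap: 0.0251
grip_force: 59.2
clock: 35.97
tcp_pos: [0.6629, -0.1413, 0.1013]
orientation: [0.0, 0.681, 0.732, 0.0]
wrist_force: [0.6, 0.2, -1.2]
finger_gap: 0.0257
grip_force: 59.2
clock: 36.38
tcp_pos: [0.6629, -0.1412, 0.1014]
orientation: [0.0, 0.681, 0.732, 0.0]
wrist_force: [-0.8, -0.1, -0.8]
finger_gap: 0.0839
grip_force: 0.0
clock: 36.8
tcp_pos: [0.6641, -0.1415, 0.2479]
orientation: [0.003, 0.681, 0.732, 0.002]
wrist_force: [0.4, -0.8, -0.2]
finger_gap: 0.0856
grip_force: 0.0
clock: 37.22
tcp_pos: [0.6253, -0.041, 0.2428]
orientation: [0.0, 0.68, 0.733, 0.001]
wrist_force: [-0.4, 0.5, -0.7]
finger_gap: 0.0857
grip_force: 0.0
clock: 37.63
tcp_pos: [0.6259, -0.0447, 0.2409]
orientation: [-0.0, 0.682, 0.732, -0.0]
wrist_force: [0.1, -0.6, 0.2]
finger_gap: 0.085
grip_force: 0.0
[ 0.62587813 -0.04452233  0.24091785] 37.6833
[310 312]
ow [301 294  20  41] [[ 0.6631 -0.1413]] [array([ 663.2, -142.1]), array([17. , 44.5]), np.float64(4.0)]
[313 216]
bw [303 192  22  51] [[ 0.6555 -0.0453]] [array([655.7, -46. ]), array([16.9, 44.5]), np.float64(4.1)]
[ 82 110]
bb [67 82 30 56] [[0.4734 0.0282]] [array([473.8,  27.1]), array([16.8, 39.8]), np.float64(6.9)]
[110 229]
ob [ 95 204  30  50] [[ 0.4834 -0.068 ]] [array([483.4, -68.7]), array([17. , 44.9]), np.float64(6.8)]
```

View pics/w9.png

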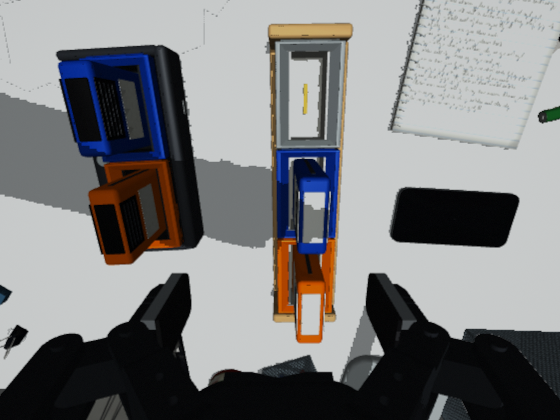

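All four drives stand upright in the wells of their own colour, with tops within about 2 mm of where seated drives were measured. The spare slot at (308,95) is empty and the gripper is clear.

```bash
python3 -c "
from workcell import env
print(env.hand_in())"
```

```text
the job is handed in; nothing more can be done
None
```

I swapped the two sets and handed the job in at about 38 s of robot time: the last wrist picture shows both white-topped drives in the rack and both black-topped ones in the dock, each upright in its own colour's well (no verdict was returned).

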